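# Click out the marking pencil on the bench and tick the timber's end tag

### The job

Take the orange carpenter's pencil out of the tool rest and, holding it upright with the red button down, press the button on the bench top until it is fully home and the point is out. Then touch the point lightly inside the box printed on the end tag of the timber in the vise (a hard push would drive the point back in), and lay the pencil back in the notch it came from with the point still out. Leave the chisel and the screwdriver lying in the rest.

Things in the scene. Friction and masses are not known exactly. Their poses are not given: they have to be found in the camera images.
- pencil_mid (a point): Middle of the orange carpenter's pencil, on its axis: x points along it to the nose and point, z up as it lies. Hexagonal barrel, 15 mm across flats, from x = -80 to +60 mm, lying edge down so that two flats stand upright; steel cone nose from +60 to +84 mm (7 mm wide at its end). It lies in one of the rest's three notches, nose to the rest's +x, its axis 36 mm above the bench.
- pencil_button (a joint): Travel of the red button into the barrel, in m: 0 = out, point hidden in the nose; 0.008 = fully home, point out. Its catch takes about 5 to 6 N to move and keeps the button where it is left, so press it right home. The lead moves with it: a push of 5 N or more on the point drives the point back in and the button out.
- pencil_point (a point): Very tip of the pencil's dark lead (4 mm thick, 2 mm at the tip), on its axis: 83 mm from pencil_mid towards the nose when in (hidden just inside the nose), 91 mm when out (7 mm proud of the nose).
- pencil: The pencil as a whole with button and lead; same frame as pencil_mid. Red button, 10 mm across, on the tail end: its face is at x = -92 mm when out, -84 mm when home. Black bands at the nose and tail; a small steel clip stands up from the barrel between x = -73 and -31 mm. About 90 g, balanced near its middle.
- tool_rest: Wooden tool rest, fixed, 124 mm (its x) by 200 mm (y); origin on the bench, z up. Two rails 14 mm thick along y at x = -62 and +48 mm, 38 mm high, open bench between them; each has three V notches (120 degrees, 36 mm wide at the mouth) at y = -60, 0, +60 mm. Tools lie in the notches along x, noses to +x; which tool is in which notch varies.
- chisel_mid (a point): Middle of the dark hexagonal steel cold chisel lying in the rest, 15 mm across flats, 173 mm long along its x.
- driver_mid (a point): Middle of the handle of the blue hexagonal screwdriver lying in the rest: handle 20 mm across flats from x = -86 to +56 mm, blade on to +116 mm.
- vise: Blue steel bench vise, fixed; origin at the centre of its round foot on the bench. The screw and its tommy bar point along its +x (to 145 mm), the anvil to -x (to -135 mm); jaws 110 mm wide along y, tops 129 mm high.
- timber: Planed pale timber clamped in the vise (fixed, its frame is the vise's): 60 mm thick (x), 190 mm long (y, from -115 to +75 mm, the tag on the -115 end) and 80 mm high, standing from 87 to 167 mm above the bench, higher than the jaws.
- tag_box (a point): Centre of the black printed box (22 mm square inside) on the white paper tag stapled to the timber's end face, on the paper's surface, 142 mm above the bench and 25 mm below the timber's top; a red flap of the tag folds onto the timber's top. Its -y axis points straight out of the end face (level), z up, x along the face.

How it is judged:
By the outcome, as a careful person would: the job done as asked, in the order asked, and still so for the second after the job is handed in, with the robot touching nothing.
It also fails if it takes over 58 s, if anything falls off the work surface, if the arm or the gripper's body presses on something with over 40 N, if the wrist force passes 120 N, or if a joint passes its speed limit or range.

### The arm

A 7-joint arm with a two-finger parallel gripper is mounted at the origin on the work surface. World frame = base frame: x ahead of the robot, y to its left, z up, the work surface at z = 0. Lengths are in m, angles in degrees, forces in N, time in s.
With the tool pointing down it reaches from about 0.4 to 0.925 m from the base axis. Payload 5.6 kg.
Tool frame: the origin (TCP) lies at the very end of the fingers, on their centre line; the grasp point (between the pads) lies 19 mm behind it; z points along the fingers, y is the line along which they close (so a half turn about z gives the same grasp; the last joint's range is limited). The gripper opens to 85 mm and grips with 20 to 120 N. Pads are 22 mm wide; open, the fingers measure 114 mm over their backs; the gripper's body (76 mm by 85 mm) begins 54 mm behind the grasp point. The pads swing forward as they close: fully open they stand 13 mm farther back than shut.
Start: joints at [66.578, 26.786, -0.665, 91.828, 0.344, 61.387, -3.226], TCP at [0.232, -0.607, 0.231] pointing down, gripper open.
Joint ranges: [-144.91, 144.91], [-17.63, 115.5], [-89.93, 88.59], [15.96, 139.68], [-74.01, 254.01], [8.47, 105.57], [-167.45, 167.45]. Speed limits (degrees/s): [147.25, 147.25, 180, 180, 180, 180, 180].

### API

Orientations are given as [roll, pitch, yaw] about the fixed x, y, z axes, in that order (R = Rz(yaw) Ry(pitch) Rx(roll)).
In Python, from plant import arm gives the robot as it stands.
- The arm moves only by the tool send_rows, never from a script. Its argument "plan" is a list of rows, each an object of numbers: "x", "y", "z": the shift along the tool's x, y, z in m; "rx", "ry", "rz": the turn, a rotation vector about the tool's x, y, z in degrees; "jaw": the closure, from 0 (fully open) to 1 (shut). In form: [{"x": .., "y": .., "z": .., "rx": .., "ry": .., "rz": .., "jaw": ..}, ...]. A call has exactly 5 rows; each row shifts and turns the commanded pose from where the row before left it, along the tool's axes as they then stand; what a row does not reach is not made up. A row lasts 1/8 s, in which the tool goes at most 62.5 mm and 10.7 degrees, less where a joint would pass 70% of its speed; a pose out of reach is approached as far as the arm can. A call is refused whole if a number of a shift passes 0.0625 or a number of a turn 10.7, either way. A call with a gripper value outside its range is refused whole. The fingers move at their own pace and stop on an object; "newtons" is the grip in N (left out, the last holds). Time passes only in rows, so rows that do not move let the fingers close, or fill a call up. It gives the time, the measured TCP pose, the force, the opening and the grip force at its end, in the units of the state.
- arm.get_obs(): the state, without advancing time (a new reading comes with each control period).
- arm.get_image(name): name is "side" or "top"; returns a dict with "img" (384x512x3 uint8, red, green, blue), "vertical_fov" (degrees; the focal length in pixels is half the picture's height over the tangent of half this angle, whatever the lens; pixels are square), "cx", "cy" (the principal point, pixels), "view" (4x4, takes a point from world to camera coordinates). Camera axes: x right, y up, looking along -z (the intrinsics and any distortion apply to the point x, -y, -z); pixel columns grow to the right and rows downward; lengths in m; the calibration is good to about 2 mm. A picture is of the moment at which its call begins. There is no depth.
- arm.close_job(): hands the job in; it is judged then, once.
The state is a dict: "time": time; "joint_positions": joint angles; "qd": joint speeds; "effort": joint torques, N m; "ee_pos": TCP position; "tcp_rot": TCP orientation; "wrist_force": force on the tool from outside, world axes, zero at the start; "torque": the same for the moment, N m; "gripper_width": opening from 0.0 (shut) to 1.0 (fully open); "grasp_force": force on a finger pad.
Only numpy, scipy, OpenCV 4.12 (cv2) and the standard library are available. Lean on these libraries where they do the work, as an engineer would, in place of code of your own. Each camera call takes 0.05 s, during which the arm holds its last target. There are 200 camera calls.

## Working session

There is one attempt and no reset: what is moved stays moved. The work goes in short steps, Python scripts to look and compute and a tool call to move; the robot and the scene stay as the last step left them, time stands still between calls to the robot, and variables do not carry over. Pictures are saved under pics/ and viewed, at most 10 in all, crops included, and the job is handed in when it is done.

Besides the shell and the picture viewer there is one more tool, called after "Emit:" as name(argument=value, ...), one argument or row to a line, values as JSON. send_rows: Moves the arm, as the interface text tells. Its arguments: {"type":"object","properties":{"plan":{"type":"array","items":{"type":"object","properties":{"x":{"type":"number"},"y":{"type":"number"},"z":{"type":"number"},"rx":{"type":"number"},"ry":{"type":"number"},"rz":{"type":"number"},"jaw":{"type":"number"}}}},"newtons":{"type":"number"}},"required":["plan"]}

```bash
mkdir -p pics; ls; python3 - <<'E'
from plant import arm
import cv2,numpy as np
for n in("side","top"):
    d=arm.get_image(n); cv2.imwrite(f"pics/{n}0.png",d["img"][:,:,::-1])
    print(n,{k:(v if k!='img' else 0) for k,v in d.items()})
    np.savez(n+"0.npz",**d)
print(arm.get_obs())
E
```

```text
pics
side {'img': 0, 'vertical_fov': 52.409465147437736, 'cx': 245.77767008951707, 'cy': 190.59020314965494, 'view': array([[ 0.92311989, -0.38417816,  0.01602533, -0.51589421],
       [ 0.23007971,  0.58527773,  0.77750454, -0.21072786],
       [-0.30807953, -0.7140428 ,  0.62867311, -0.63410178],
       [ 0.        ,  0.        ,  0.        ,  1.        ]])}
top {'img': 0, 'vertical_fov': 49.246032674635146, 'cx': 251.10303523599865, 'cy': 187.2807483210209, 'view': array([[ 0.01716005, -0.99971247,  0.01674853, -0.03360807],
       [ 0.99024753,  0.01930912,  0.13797459, -0.53988203],
       [-0.13825832,  0.01421754,  0.99029415, -0.98184656],
       [ 0.        ,  0.        ,  0.        ,  1.        ]])}
{'time': 0.1, 'joint_positions': array([66.57592852, 26.83121281, -0.66295562, 91.87545921,  0.34212767,
       61.38568261, -3.22488131]), 'qd': array([-0.01186956, -0.09695045,  0.0905812 , -0.11251698, -0.0268602 ,
        0.0115141 ,  0.06423048]), 'effort': array([ 3.74352303e-04, -5.33519661e+01,  2.11426243e-02, -2.51967984e+01,
        1.14271368e-02,  4.26008177e-03,  6.78530469e-06]), 'ee_pos': array([ 0.23227027, -0.60655437,  0.23043196]), 'tcp_rot': array([-1.79909809e+02,  5.93637938e-03,  2.09551053e+01]), 'wrist_force': array([0.18602279, 0.60163414, 0.11967262]), 'torque': array([ 0.00252025, -0.01066216, -0.03151112]), 'grasp_force': 0.0, 'gripper_width': 1.0003746511225555}
```

View pics/side0.png

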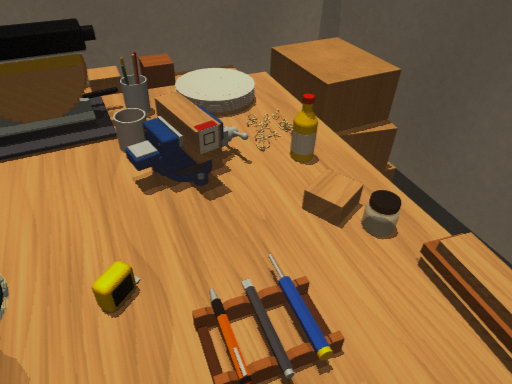

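View pics/top0.png

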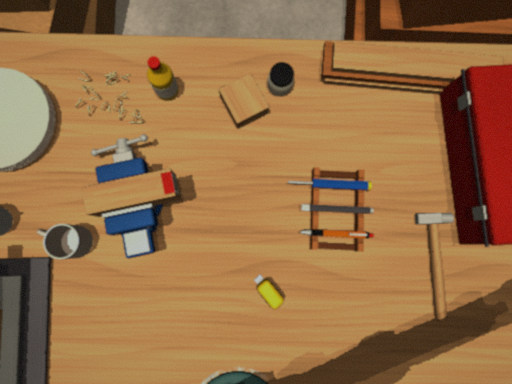

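```bash
python3 - <<'E'
import cv2,numpy as np
t=cv2.imread("pics/top0.png");s=cv2.imread("pics/side0.png")
c=lambda im,x,y,w,h,k:cv2.resize(im[y:y+h,x:x+w],None,fx=k,fy=k,interpolation=cv2.INTER_CUBIC)
a=np.hstack([c(t,290,155,100,100,4),c(t,80,130,100,100,4)])
b=c(s,140,85,110,110,4)
cv2.imwrite("pics/cropT.png",a)
cv2.imwrite("pics/cropS.png",np.hstack([c(s,180,110,50,70,8),c(s,190,260,50,120,4.6667)[:560]]))
E
```

```text
(no output)
```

View pics/cropT.png

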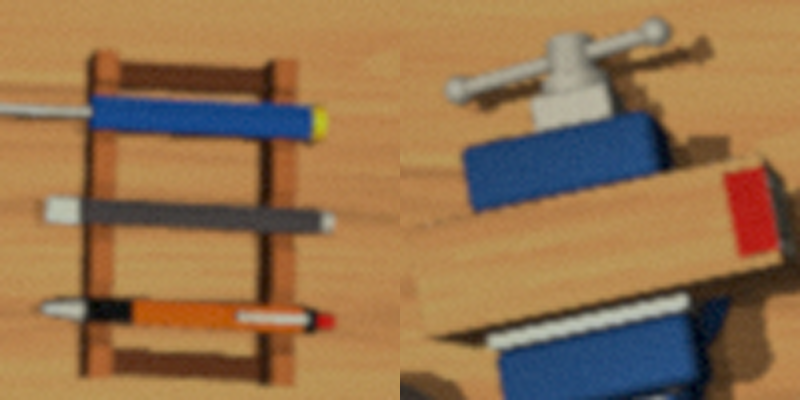

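View pics/cropS.png

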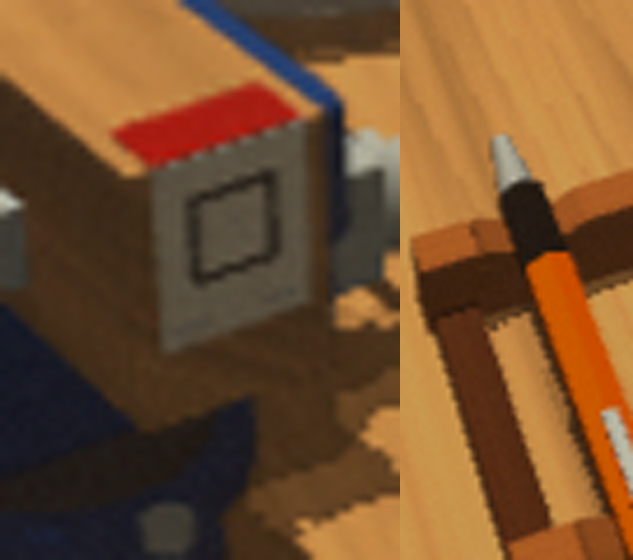

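```bash
cat > h.py <<'E'
import numpy as np,cv2
def cam(d):
    f=192/np.tan(np.radians(float(d["vertical_fov"])/2)); return f,float(d["cx"]),float(d["cy"]),d["view"]
def onplane(d,u,v,z):
    f,cx,cy,V=cam(d); r=V[:3,:3].T@np.array([(u-cx)/f,-(v-cy)/f,-1]); o=-V[:3,:3].T@V[:3,3]
    return o+r*(z-o[2])/r[2]
def proj(d,p):
    f,cx,cy,V=cam(d); c=V[:3,:3]@p+V[:3,3]; return np.array([cx+f*c[0]/-c[2],cy-f*c[1]/-c[2]])
E
python3 - <<'E'
from h import *
np.set_printoptions(precision=4,suppress=True)
T=np.load("top0.npz");S=np.load("side0.npz")
q=lambda x,y,k,ox,oy:((x+.5)/k-.5+ox,(y+.5)/k-.5+oy)
n=onplane(T,*q(41,309,4,290,155),.036);b=onplane(T,*q(334,321,4,290,155),.036)
print("pencil nose,button",n,b,np.linalg.norm(n-b))
ns=onplane(S,*q(97,137,4.6667,190,260),.0375);print("nose side",ns)
d=(n-b)/np.linalg.norm(n-b);print("dir deg",np.degrees(np.arctan2(d[1],d[0])),"mid",n-d*.084,b+d*.092)
# rest rails corners (top z=.038): outer
for p in((92,52),(298,62),(80,377),(292,385)):print("rest",onplane(T,*q(*p,4,290,155),.038))
for p in((368,155),(385,262),(18,265),(32,335)):print("timber",onplane(T,*q(*p,4,80,130),.167))
box=np.array([onplane(S,*q(x,y,8,180,110),z) for x,y,z in((190,192,.153),(273,172,.153),(278,262,.131),(197,283,.131),(234,228,.142))]);print("box",box)
print("side top corners",onplane(S,*q(145,178,8,180,110),.167),onplane(S,*q(325,112,8,180,110),.167))
for z in(.153,.142,.131):print(proj(T,np.r_[box[4][:2],z]))
E
```

```text
pencil nose,button [ 0.4346 -0.143   0.036 ] [ 0.4305 -0.32    0.036 ] 0.17704467824427403
nose side [ 0.4367 -0.1395  0.0375]
dir deg 88.684411904904 mid [ 0.4326 -0.227   0.036 ] [ 0.4326 -0.228   0.036 ]
rest [ 0.592  -0.1739  0.038 ]
rest [ 0.5884 -0.3008  0.038 ]
rest [ 0.3945 -0.1661  0.038 ]
rest [ 0.3919 -0.2932  0.038 ]
timber [0.5597 0.148  0.167 ]
timber [0.5026 0.1366 0.167 ]
timber [0.4973 0.3288 0.167 ]
timber [0.4606 0.3189 0.167 ]
box [[0.5244 0.1526 0.153 ]
 [0.5477 0.1545 0.153 ]
 [0.5453 0.1459 0.131 ]
 [0.5222 0.1437 0.131 ]
 [0.5346 0.1489 0.142 ]]
side top corners [0.5094 0.1404 0.167 ] [0.563  0.1558 0.167 ]
[171.8038 181.0019]
[172.6654 181.7732]
[173.5066 182.5263]
```

```bash
cat >> h.py <<'E'
from scipy.spatial.transform import Rotation as Ro
def rows(p0,r0,p1,r1,n):
    """per-row tool shift and turn, n equal rows, from commanded pose 0 to 1 (rpy deg)"""
    A,B=[Ro.from_euler("xyz",r,degrees=True) for r in(r0,r1)]
    w=(A.inv()*B).as_rotvec()/n; S=sum(Ro.from_rotvec(w*k).as_matrix() for k in range(n))
    s=np.linalg.solve(S,A.inv().apply(np.array(p1)-p0))
    print(n,"xyz",s.round(4),"rot",np.degrees(w).round(2))
E
python3 - <<'E'
from h import *
rows([.2323,-.6066,.2304],[-180,0,20.96],[.434,-.207,.14],[180,0,88.5],10)
E
```

```text
10 xyz [ 0.0464 -0.0098  0.009 ] rot [-0.   -0.   -6.75]
```

Emit:
send_rows(
  plan=[
    {"x": 0.0464, "y": -0.0098, "z": 0.009, "rz": -6.75, "jaw": 0.5},
    {"x": 0.0464, "y": -0.0098, "z": 0.009, "rz": -6.75, "jaw": 0.5},
    {"x": 0.0464, "y": -0.0098, "z": 0.009, "rz": -6.75, "jaw": 0.5},
    {"x": 0.0464, "y": -0.0098, "z": 0.009, "rz": -6.75, "jaw": 0.5},
    {"x": 0.0464, "y": -0.0098, "z": 0.009, "rz": -6.75, "jaw": 0.5},
  ],
  newtons=60,
)

```text
invalid input at $.plan[0]: expected keys x, y, z, rx, ry, rz, jaw
```

Emit:
send_rows(
  plan=[
    {"x": 0.0464, "y": -0.0098, "z": 0.009, "rz": -6.75, "jaw": 0.5},
    {"x": 0.0464, "y": -0.0098, "z": 0.009, "rz": -6.75, "jaw": 0.5},
    {"x": 0.0464, "y": -0.0098, "z": 0.009, "rz": -6.75, "jaw": 0.5},
    {"x": 0.0464, "y": -0.0098, "z": 0.009, "rz": -6.75, "jaw": 0.5},
    {"x": 0.0464, "y": -0.0098, "z": 0.009, "rz": -6.75, "jaw": 0.5},
  ],
)

```text
invalid input at $.plan[0]: expected keys x, y, z, rx, ry, rz, jaw
```

Emit:
send_rows(
  plan=[
    {"x": 0.0464, "y": -0.0098, "z": 0.009, "rx": 0, "ry": 0, "rz": -6.75, "jaw": 0.5},
    {"x": 0.0464, "y": -0.0098, "z": 0.009, "rx": 0, "ry": 0, "rz": -6.75, "jaw": 0.5},
    {"x": 0.0464, "y": -0.0098, "z": 0.009, "rx": 0, "ry": 0, "rz": -6.75, "jaw": 0.5},
    {"x": 0.0464, "y": -0.0098, "z": 0.009, "rx": 0, "ry": 0, "rz": -6.75, "jaw": 0.5},
    {"x": 0.0464, "y": -0.0098, "z": 0.009, "rx": 0, "ry": 0, "rz": -6.75, "jaw": 0.5},
  ],
  newtons=60,
)

```text
time: 0.72
ee_pos: [0.3947, -0.4362, 0.1856]
tcp_rot: [-180.0, -0.0, 54.9]
wrist_force: [0.9, -0.6, 0.0]
gripper_width: 0.504
grasp_force: 0.0
```

Emit:
send_rows(
  plan=[
    {"x": 0.0464, "y": -0.0098, "z": 0.009, "rx": 0, "ry": 0, "rz": -6.75, "jaw": 0.5},
    {"x": 0.0464, "y": -0.0098, "z": 0.009, "rx": 0, "ry": 0, "rz": -6.75, "jaw": 0.5},
    {"x": 0.0464, "y": -0.0098, "z": 0.009, "rx": 0, "ry": 0, "rz": -6.75, "jaw": 0.5},
    {"x": 0.0464, "y": -0.0098, "z": 0.009, "rx": 0, "ry": 0, "rz": -6.75, "jaw": 0.5},
    {"x": 0.0464, "y": -0.0098, "z": 0.009, "rx": 0, "ry": 0, "rz": -6.75, "jaw": 0.5},
  ],
)

```text
time: 1.35
ee_pos: [0.4339, -0.2056, 0.1409]
tcp_rot: [180.0, -0.0, 88.7]
wrist_force: [-0.0, -0.4, 0.6]
gripper_width: 0.502
grasp_force: 0.0
```

Emit:
send_rows(
  plan=[
    {"x": 0, "y": 0, "z": 0.045, "rx": 0, "ry": 0, "rz": 0, "jaw": 0.5},
    {"x": 0, "y": 0, "z": 0.04, "rx": 0, "ry": 0, "rz": 0, "jaw": 0.5},
    {"x": 0, "y": 0, "z": 0.025, "rx": 0, "ry": 0, "rz": 0, "jaw": 0.5},
    {"x": 0, "y": 0, "z": 0.0125, "rx": 0, "ry": 0, "rz": 0, "jaw": 0.5},
    {"x": 0, "y": 0, "z": 0, "rx": 0, "ry": 0, "rz": 0, "jaw": 0.5},
  ],
)

```text
time: 1.98
ee_pos: [0.4335, -0.2071, 0.0183]
tcp_rot: [-179.9, -0.0, 88.5]
wrist_force: [-0.2, 0.4, 0.4]
gripper_width: 0.5
grasp_force: 0.0
```

```bash
python3 - <<'E'
from plant import arm
import cv2,numpy as np
o=arm.get_obs();print(o["ee_pos"],o["joint_positions"].round(1),o["wrist_force"])
c=lambda im,x,y,w,h,k:cv2.resize(im[y:y+h,x:x+w],None,fx=k,fy=k,interpolation=cv2.INTER_CUBIC)
s=arm.get_image("side")["img"][:,:,::-1];t=arm.get_image("top")["img"][:,:,::-1]
T=cv2.imread("pics/top0.png")
cv2.imwrite("pics/g1.png",np.hstack([c(s,180,244,140,140,3),np.vstack([c(t,290,150,95,120,4)[:280],c(T,80,165,95,35,4)])[:420]]))
E
```

```text
[ 0.43352533 -0.20708825  0.01829478] [ 36.   32.3 -17.5 121.4  19.3  28.9   2.5] [-0.18947164  0.40986785  0.36413535]
```

View pics/g1.png

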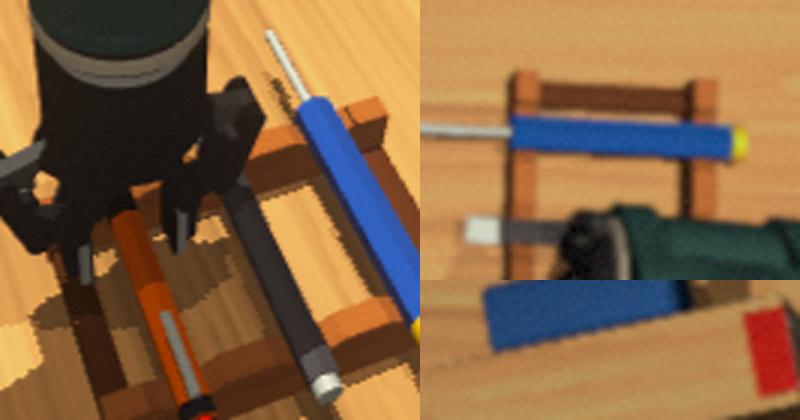

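The fingers (left at ~(85,260), right at ~(180,230)) straddle the pencil between rails, clear of the chisel. Closing.

Emit:
send_rows(
  plan=[
    {"x": 0, "y": 0, "z": 0, "rx": 0, "ry": 0, "rz": 0, "jaw": 1},
    {"x": 0, "y": 0, "z": 0, "rx": 0, "ry": 0, "rz": 0, "jaw": 1},
    {"x": 0, "y": 0, "z": 0, "rx": 0, "ry": 0, "rz": 0, "jaw": 1},
    {"x": 0, "y": 0, "z": 0, "rx": 0, "ry": 0, "rz": 0, "jaw": 1},
    {"x": 0, "y": 0, "z": 0, "rx": 0, "ry": 0, "rz": 0, "jaw": 1},
  ],
  newtons=70,
)

```text
time: 2.7
ee_pos: [0.4349, -0.2078, 0.0199]
tcp_rot: [179.9, 0.1, 88.4]
wrist_force: [-0.4, 0.5, 6.3]
gripper_width: 0.155
grasp_force: 68.6
```

Emit:
send_rows(
  plan=[
    {"x": 0, "y": 0, "z": 0, "rx": 0, "ry": 0, "rz": 0, "jaw": 1},
    {"x": 0, "y": 0, "z": -0.03, "rx": 0, "ry": 0, "rz": 0, "jaw": 1},
    {"x": 0, "y": 0, "z": -0.05, "rx": 0, "ry": 0, "rz": 0, "jaw": 1},
    {"x": 0, "y": 0, "z": -0.05, "rx": 0, "ry": 0, "rz": 0, "jaw": 1},
    {"x": 0, "y": 0, "z": -0.05, "rx": 0, "ry": 0, "rz": 0, "jaw": 1},
  ],
)

```text
time: 3.32
ee_pos: [0.4333, -0.2072, 0.2004]
tcp_rot: [-180.0, 0.0, 88.5]
wrist_force: [1.0, -1.0, 0.1]
gripper_width: 0.162
grasp_force: 68.6
```

```bash
python3 - <<'E'
from plant import arm
from h import *
o=arm.get_obs();print(o["ee_pos"],o["tcp_rot"],o["joint_positions"].round(1),o["wrist_force"],o["torque"])
rows([.4335,-.2070,.198],[180,0,88.5],[.46,.0,.20],[180,0,88.5],5)
# after rotating +90 about tool y
R=Ro.from_euler("xyz",[180,0,88.5],degrees=True)*Ro.from_rotvec([0,np.pi/2,0]);print(R.as_matrix().round(2))
E
```

```text
[ 0.43329894 -0.20724155  0.20041758] [-1.79981130e+02  3.82635381e-03  8.84541145e+01] [ 44.   15.  -25.7 115.4   8.2  51.4  12.4] [ 1.00594186 -0.96894758  0.07307371] [-0.06538903 -0.02080184  0.02662686]
5 xyz [ 0.0415  0.0042 -0.0004] rot [0. 0. 0.]
[[-0.    1.    0.03]
 [ 0.   -0.03  1.  ]
 [ 1.    0.   -0.  ]]
```

Emit:
send_rows(
  plan=[
    {"x": 0.0415, "y": 0.004, "z": 0, "rx": 0, "ry": 0, "rz": 0, "jaw": 1},
    {"x": 0.0415, "y": 0.004, "z": 0, "rx": 0, "ry": 0, "rz": 0, "jaw": 1},
    {"x": 0.0415, "y": 0.004, "z": 0, "rx": 0, "ry": 0, "rz": 0, "jaw": 1},
    {"x": 0.0415, "y": 0.004, "z": 0, "rx": 0, "ry": 0, "rz": 0, "jaw": 1},
    {"x": 0.0415, "y": 0.004, "z": 0, "rx": 0, "ry": 0, "rz": 0, "jaw": 1},
  ],
)

```text
time: 3.95
ee_pos: [0.4592, 0.0007, 0.1989]
tcp_rot: [180.0, 0.0, 88.4]
wrist_force: [0.3, -1.2, -0.1]
gripper_width: 0.158
grasp_force: 68.6
```

Emit:
send_rows(
  plan=[
    {"x": 0, "y": 0, "z": 0, "rx": 0, "ry": 9, "rz": 0, "jaw": 1},
    {"x": 0, "y": 0, "z": 0, "rx": 0, "ry": 9, "rz": 0, "jaw": 1},
    {"x": 0, "y": 0, "z": 0, "rx": 0, "ry": 9, "rz": 0, "jaw": 1},
    {"x": 0, "y": 0, "z": 0, "rx": 0, "ry": 9, "rz": 0, "jaw": 1},
    {"x": 0, "y": 0, "z": 0, "rx": 0, "ry": 9, "rz": 0, "jaw": 1},
  ],
)

```text
time: 4.58
ee_pos: [0.4596, -0.0013, 0.1992]
tcp_rot: [179.9, -45.2, 88.5]
wrist_force: [-0.5, -0.3, -0.9]
gripper_width: 0.154
grasp_force: 68.6
```

```bash
python3 - <<'E'
from plant import arm
o=arm.get_obs();print(o["ee_pos"],o["tcp_rot"],o["joint_positions"].round(1),o["wrist_force"])
E
```

```text
[ 0.45964268 -0.00127525  0.19920295] [179.86108306 -45.20005585  88.48531236] [ 55.9  30.  -41.4 115.4 -28.9  57.8  34. ] [-0.47260315 -0.2898922  -0.93458029]
```

Emit:
send_rows(
  plan=[
    {"x": 0, "y": 0, "z": 0, "rx": 0, "ry": 9, "rz": 0, "jaw": 1},
    {"x": 0, "y": 0, "z": 0, "rx": 0, "ry": 9, "rz": 0, "jaw": 1},
    {"x": 0, "y": 0, "z": 0, "rx": 0, "ry": 9, "rz": 0, "jaw": 1},
    {"x": 0, "y": 0, "z": 0, "rx": 0, "ry": 9, "rz": 0, "jaw": 1},
    {"x": 0, "y": 0, "z": 0, "rx": 0, "ry": 9, "rz": 0, "jaw": 1},
  ],
)

```text
time: 5.2
ee_pos: [0.4598, -0.0017, 0.1982]
tcp_rot: [5.1, -89.8, -96.8]
wrist_force: [-0.5, 0.8, -0.9]
gripper_width: 0.154
grasp_force: 68.7
```

```bash
python3 - <<'E'
from plant import arm
import cv2,numpy as np
o=arm.get_obs();print(o["ee_pos"],o["tcp_rot"],o["joint_positions"].round(1),o["wrist_force"])
s=arm.get_image("side")["img"][:,:,::-1];t=arm.get_image("top")["img"][:,:,::-1]
cv2.imwrite("pics/r1.png",np.vstack([np.hstack([s,t])])[:, :]) if 0 else cv2.imwrite("pics/r1.png",cv2.resize(np.hstack([s[:,60:410],t[:,60:410]]),None,fx=1.14,fy=1.14))
E
```

```text
[ 0.45979777 -0.00167881  0.19820946] [  5.10340664 -89.81572244 -96.78048157] [ 65.6  61.5 -44.4 109.4 -39.7  74.8  51.1] [-0.46647167  0.84479901 -0.93539376]
```

View pics/r1.png

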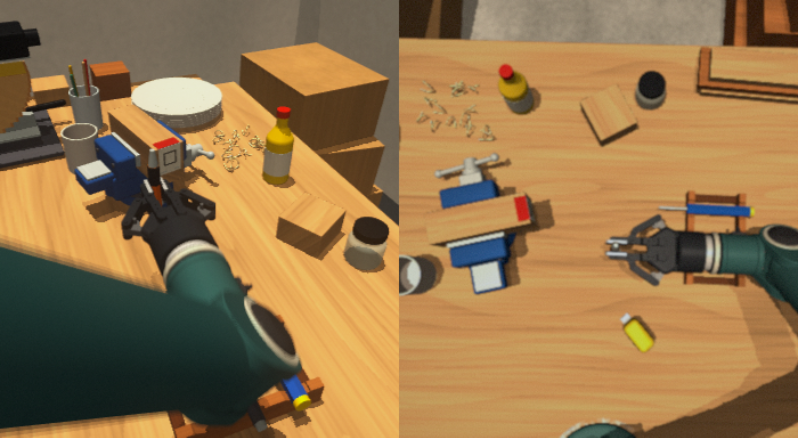

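Pencil is upright, nose up (side ~(155,185)). The forearm stands over the rest, so I swing it clear before going down.

Emit:
send_rows(
  plan=[
    {"x": 0, "y": -0.008, "z": 0.01, "rx": -6, "ry": 0, "rz": 0, "jaw": 1},
    {"x": 0, "y": -0.008, "z": 0.01, "rx": -6, "ry": 0, "rz": 0, "jaw": 1},
    {"x": 0, "y": -0.009, "z": 0.008, "rx": -6, "ry": 0, "rz": 0, "jaw": 1},
    {"x": 0, "y": -0.01, "z": 0.006, "rx": -6, "ry": 0, "rz": 0, "jaw": 1},
    {"x": 0, "y": -0.011, "z": 0.005, "rx": -6, "ry": 0, "rz": 0, "jaw": 1},
  ],
)

```text
time: 5.92
ee_pos: [0.4229, 0.0487, 0.1984]
tcp_rot: [152.3, -89.5, 86.0]
wrist_force: [0.6, 0.2, -0.5]
gripper_width: 0.156
grasp_force: 68.7
```

```bash
cat > st.py <<'E'
from plant import arm
from h import *
np.set_printoptions(precision=4,suppress=True)
o=arm.get_obs();print(o["time"],o["ee_pos"],o["tcp_rot"],o["joint_positions"].round(1),"F",o["wrist_force"])
print(Ro.from_euler("xyz",o["tcp_rot"],degrees=True).as_matrix().round(3))
E
python3 st.py; python3 - <<'E'
from h import *
T=np.load("top0.npz")
for p in((262,280),(283,303),(268,292)):print(onplane(T,*p,.02))
E
```

```text
5.925 [0.4229 0.0487 0.1984] [152.2988 -89.5062  86.0227] [ 82.9  64.8 -52.9 136.1 -66.9  43.8  79.1] F [ 0.6345  0.2309 -0.5153]
[[ 0.001  0.851  0.525]
 [ 0.009 -0.525  0.851]
 [ 1.     0.004 -0.008]]
[ 0.31842896 -0.0540142   0.02      ]
[ 0.26544038 -0.10490693  0.02      ]
[ 0.29051313 -0.06877071  0.02      ]
```

Emit:
send_rows(
  plan=[
    {"x": 0, "y": 0.0115, "z": 0.013, "rx": 0, "ry": 0, "rz": 0, "jaw": 1},
    {"x": 0, "y": 0.0115, "z": 0.013, "rx": 0, "ry": 0, "rz": 0, "jaw": 1},
    {"x": -0.01, "y": 0.0115, "z": 0.013, "rx": 0, "ry": 0, "rz": 0, "jaw": 1},
    {"x": -0.02, "y": 0, "z": 0, "rx": 0, "ry": 0, "rz": 0, "jaw": 1},
    {"x": -0.02, "y": 0, "z": 0, "rx": 0, "ry": 0, "rz": 0, "jaw": 1},
  ],
)

```text
time: 6.55
ee_pos: [0.475, 0.0638, 0.1478]
tcp_rot: [127.6, -89.7, 110.9]
wrist_force: [0.4, -0.1, -1.3]
gripper_width: 0.155
grasp_force: 68.7
```

```bash
python3 st.py; python3 - <<'E'
from plant import arm
import cv2,numpy as np
s=arm.get_image("side")["img"][:,:,::-1];t=arm.get_image("top")["img"][:,:,::-1]
cv2.imwrite("pics/r2.png",cv2.resize(np.hstack([s[:,60:410],t[:,60:410]]),None,fx=1.14,fy=1.14))
E
```

```text
6.55 [0.475  0.0638 0.1478] [127.5889 -89.7356 110.9236] [ 76.2  73.9 -52.  129.9 -68.1  39.4  82.9] F [ 0.3893 -0.0906 -1.3331]
[[-0.002  0.853  0.522]
 [ 0.004 -0.522  0.853]
 [ 1.     0.004 -0.003]]
```

View pics/r2.png

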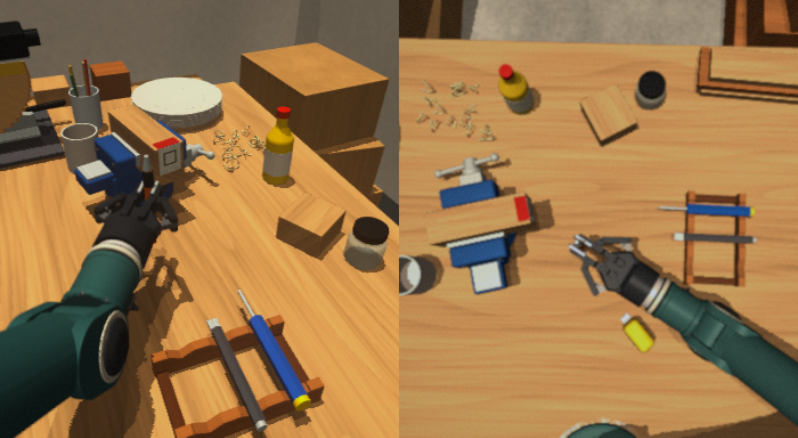

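Pencil upright near (145,170) in the side view; the forearm clears rest and tape. Lowering.

Emit:
send_rows(
  plan=[
    {"x": -0.012, "y": 0, "z": 0, "rx": 0, "ry": 0, "rz": 0, "jaw": 1},
    {"x": -0.01, "y": 0, "z": 0, "rx": 0, "ry": 0, "rz": 0, "jaw": 1},
    {"x": -0.006, "y": 0, "z": 0, "rx": 0, "ry": 0, "rz": 0, "jaw": 1},
    {"x": -0.002, "y": 0, "z": 0, "rx": 0, "ry": 0, "rz": 0, "jaw": 1},
    {"x": 0, "y": 0, "z": 0, "rx": 0, "ry": 0, "rz": 0, "jaw": 1},
  ],
  newtons=100,
)

```text
time: 7.28
ee_pos: [0.4729, 0.064, 0.1189]
tcp_rot: [-17.1, -90.0, -104.5]
wrist_force: [-0.2, 0.0, -0.4]
gripper_width: 0.149
grasp_force: 99.6
```

```bash
python3 st.py
```

```text
7.275 [0.4729 0.064  0.1189] [ -17.0511  -89.9845 -104.502 ] [ 75.6  77.3 -49.5 128.6 -66.7  39.4  84.9] F [-0.1884  0.0277 -0.3848]
[[-0.     0.852  0.523]
 [-0.    -0.523  0.852]
 [ 1.    -0.     0.   ]]
```

Emit:
send_rows(
  plan=[
    {"x": -0.002, "y": 0, "z": 0, "rx": 0, "ry": 0, "rz": 0, "jaw": 1},
    {"x": -0.002, "y": 0, "z": 0, "rx": 0, "ry": 0, "rz": 0, "jaw": 1},
    {"x": -0.002, "y": 0, "z": 0, "rx": 0, "ry": 0, "rz": 0, "jaw": 1},
    {"x": -0.002, "y": 0, "z": 0, "rx": 0, "ry": 0, "rz": 0, "jaw": 1},
    {"x": 0, "y": 0, "z": 0, "rx": 0, "ry": 0, "rz": 0, "jaw": 1},
  ],
)

```text
time: 7.9
ee_pos: [0.4729, 0.0643, 0.1116]
tcp_rot: [9.0, -89.9, -130.5]
wrist_force: [-0.7, -0.7, 3.7]
gripper_width: 0.148
grasp_force: 99.8
```

Emit:
send_rows(
  plan=[
    {"x": -0.002, "y": 0, "z": 0, "rx": 0, "ry": 0, "rz": 0, "jaw": 1},
    {"x": -0.002, "y": 0, "z": 0, "rx": 0, "ry": 0, "rz": 0, "jaw": 1},
    {"x": -0.001, "y": 0, "z": 0, "rx": 0, "ry": 0, "rz": 0, "jaw": 1},
    {"x": 0, "y": 0, "z": 0, "rx": 0, "ry": 0, "rz": 0, "jaw": 1},
    {"x": 0, "y": 0, "z": 0, "rx": 0, "ry": 0, "rz": 0, "jaw": 1},
  ],
)

```text
time: 8.52
ee_pos: [0.4728, 0.0641, 0.1058]
tcp_rot: [-87.1, -90.0, -34.4]
wrist_force: [-0.2, -0.5, 3.5]
gripper_width: 0.145
grasp_force: 99.8
```

Emit:
send_rows(
  plan=[
    {"x": -0.001, "y": 0, "z": 0, "rx": 0, "ry": 0, "rz": 0, "jaw": 1},
    {"x": -0.001, "y": 0, "z": 0, "rx": 0, "ry": 0, "rz": 0, "jaw": 1},
    {"x": -0.001, "y": 0, "z": 0, "rx": 0, "ry": 0, "rz": 0, "jaw": 1},
    {"x": 0, "y": 0, "z": 0, "rx": 0, "ry": 0, "rz": 0, "jaw": 1},
    {"x": 0, "y": 0, "z": 0, "rx": 0, "ry": 0, "rz": 0, "jaw": 1},
  ],
)

```text
time: 9.15
ee_pos: [0.4729, 0.0642, 0.1036]
tcp_rot: [12.6, -89.9, -134.1]
wrist_force: [0.0, -0.4, 6.8]
gripper_width: 0.149
grasp_force: 99.8
```

Emit:
send_rows(
  plan=[
    {"x": -0.001, "y": 0, "z": 0, "rx": 0, "ry": 0, "rz": 0, "jaw": 1},
    {"x": -0.001, "y": 0, "z": 0, "rx": 0, "ry": 0, "rz": 0, "jaw": 1},
    {"x": -0.001, "y": 0, "z": 0, "rx": 0, "ry": 0, "rz": 0, "jaw": 1},
    {"x": 0, "y": 0, "z": 0, "rx": 0, "ry": 0, "rz": 0, "jaw": 1},
    {"x": 0, "y": 0, "z": 0, "rx": 0, "ry": 0, "rz": 0, "jaw": 1},
  ],
)

```text
time: 9.78
ee_pos: [0.4728, 0.0648, 0.1035]
tcp_rot: [11.8, -89.5, -133.3]
wrist_force: [-0.8, -3.4, 14.1]
gripper_width: 0.147
grasp_force: 100.0
```

Emit:
send_rows(
  plan=[
    {"x": -0.001, "y": 0, "z": 0, "rx": 0, "ry": 0, "rz": 0, "jaw": 1},
    {"x": -0.001, "y": 0, "z": 0, "rx": 0, "ry": 0, "rz": 0, "jaw": 1},
    {"x": 0, "y": 0, "z": 0, "rx": 0, "ry": 0, "rz": 0, "jaw": 1},
    {"x": 0, "y": 0, "z": 0, "rx": 0, "ry": 0, "rz": 0, "jaw": 1},
    {"x": 0, "y": 0, "z": 0, "rx": 0, "ry": 0, "rz": 0, "jaw": 1},
  ],
)

```text
time: 10.4
ee_pos: [0.4728, 0.0652, 0.1035]
tcp_rot: [12.4, -89.3, -133.8]
wrist_force: [-1.2, -3.7, 19.4]
gripper_width: 0.151
grasp_force: 100.2
```

Emit:
send_rows(
  plan=[
    {"x": 0.02, "y": 0, "z": 0, "rx": 0, "ry": 0, "rz": 0, "jaw": 1},
    {"x": 0.03, "y": 0, "z": 0, "rx": 0, "ry": 0, "rz": 0, "jaw": 1},
    {"x": 0.03, "y": 0, "z": -0.02, "rx": 0, "ry": 0, "rz": 0, "jaw": 1},
    {"x": 0.03, "y": 0, "z": -0.02, "rx": 0, "ry": 0, "rz": 0, "jaw": 1},
    {"x": 0, "y": 0, "z": -0.02, "rx": 0, "ry": 0, "rz": 0, "jaw": 1},
  ],
  newtons=80,
)

```text
time: 11.02
ee_pos: [0.441, 0.0122, 0.2079]
tcp_rot: [155.9, -89.7, 82.5]
wrist_force: [-0.3, -0.1, -1.3]
gripper_width: 0.15
grasp_force: 99.7
```

```bash
python3 st.py; python3 - <<'E'
from plant import arm
from h import *
o=arm.get_obs()
rows(o["ee_pos"],o["tcp_rot"],[.535,.0,.20],[180,0,102.5],10)
import cv2
s=arm.get_image("side");cv2.imwrite("pics/p1.png",cv2.resize(s["img"][100:230,130:290,::-1],None,fx=4,fy=4,interpolation=cv2.INTER_CUBIC))
E
```

```text
11.025 [0.441  0.0122 0.2079] [155.9015 -89.6945  82.5371] [ 83.7  62.1 -52.5 131.8 -62.4  48.4  71.8] F [-0.2996 -0.1029 -1.321 ]
[[ 0.001  0.852  0.523]
 [ 0.005 -0.523  0.852]
 [ 1.     0.002 -0.005]]
10 xyz [-0.001   0.0094  0.0019] rot [ 3.44 -8.48 -3.44]
```

View pics/p1.png

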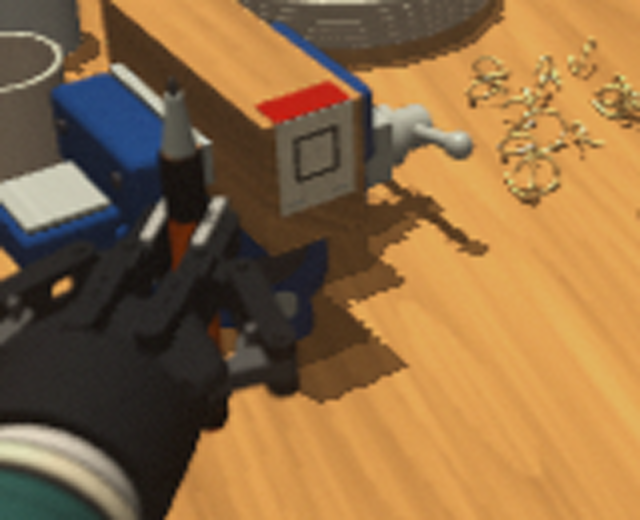

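The dark point now shows above the nose at (172,82). Turning it level towards the tag.

Emit:
send_rows(
  plan=[
    {"x": -0.001, "y": 0.0094, "z": 0.0019, "rx": 3.44, "ry": -8.48, "rz": -3.44, "jaw": 1},
    {"x": -0.001, "y": 0.0094, "z": 0.0019, "rx": 3.44, "ry": -8.48, "rz": -3.44, "jaw": 1},
    {"x": -0.001, "y": 0.0094, "z": 0.0019, "rx": 3.44, "ry": -8.48, "rz": -3.44, "jaw": 1},
    {"x": -0.001, "y": 0.0094, "z": 0.0019, "rx": 3.44, "ry": -8.48, "rz": -3.44, "jaw": 1},
    {"x": -0.001, "y": 0.0094, "z": 0.0019, "rx": 3.44, "ry": -8.48, "rz": -3.44, "jaw": 1},
  ],
)

```text
time: 11.7
ee_pos: [0.4886, -0.0003, 0.2045]
tcp_rot: [167.0, -44.0, 89.6]
wrist_force: [0.1, -0.5, -2.8]
gripper_width: 0.148
grasp_force: 99.7
```

Emit:
send_rows(
  plan=[
    {"x": -0.001, "y": 0.0094, "z": 0.0019, "rx": 3.44, "ry": -8.48, "rz": -3.44, "jaw": 1},
    {"x": -0.001, "y": 0.0094, "z": 0.0019, "rx": 3.44, "ry": -8.48, "rz": -3.44, "jaw": 1},
    {"x": -0.001, "y": 0.0094, "z": 0.0019, "rx": 3.44, "ry": -8.48, "rz": -3.44, "jaw": 1},
    {"x": -0.001, "y": 0.0094, "z": 0.0019, "rx": 3.44, "ry": -8.48, "rz": -3.44, "jaw": 1},
    {"x": -0.001, "y": 0.0094, "z": 0.0019, "rx": 3.44, "ry": -8.48, "rz": -3.44, "jaw": 1},
  ],
)

```text
time: 12.32
ee_pos: [0.5366, 0.0006, 0.2003]
tcp_rot: [179.8, 0.0, 102.6]
wrist_force: [0.0, 0.4, -1.4]
gripper_width: 0.145
grasp_force: 99.6
```

```bash
python3 st.py; python3 - <<'E'
from plant import arm
from h import *
o=arm.get_obs()
rows(o["ee_pos"],o["tcp_rot"],[.5545,.0450,.125],[180,0,102.5],4)
E
```

```text
12.325 [0.5366 0.0006 0.2003] [179.8067   0.0186 102.5508] [ 19.5  20.9 -28.3 108.1  12.1  53.7  -1.7] F [ 0.0236  0.4413 -1.3987]
[[-0.217  0.976  0.003]
 [ 0.976  0.217  0.   ]
 [-0.     0.003 -1.   ]]
4 xyz [0.0099 0.0067 0.0188] rot [0.05 0.   0.01]
```

Emit:
send_rows(
  plan=[
    {"x": 0.01, "y": 0.0067, "z": 0.0188, "rx": 0, "ry": 0, "rz": 0, "jaw": 1},
    {"x": 0.01, "y": 0.0067, "z": 0.0188, "rx": 0, "ry": 0, "rz": 0, "jaw": 1},
    {"x": 0.01, "y": 0.0067, "z": 0.0188, "rx": 0, "ry": 0, "rz": 0, "jaw": 1},
    {"x": 0.01, "y": 0.0067, "z": 0.0188, "rx": 0, "ry": 0, "rz": 0, "jaw": 1},
    {"x": 0, "y": 0, "z": 0, "rx": 0, "ry": 0, "rz": 0, "jaw": 1},
  ],
)

```text
time: 12.95
ee_pos: [0.5523, 0.0466, 0.1229]
tcp_rot: [-179.9, -0.4, 102.5]
wrist_force: [-0.5, -0.4, 0.0]
gripper_width: 0.148
grasp_force: 99.6
```

```bash
python3 st.py; python3 - <<'E'
from plant import arm
from h import *
s=arm.get_image("side");t=arm.get_image("top")
np.savez("s1.npz",**s);np.savez("t1.npz",**t)
c=lambda im,x,y,w,h,k:cv2.resize(im[y:y+h,x:x+w,::-1],None,fx=k,fy=k,interpolation=cv2.INTER_CUBIC)
cv2.imwrite("pics/q1.png",np.hstack([c(s["img"],175,100,65,90,6),c(t["img"],150,150,67,90,6)]))
E
```

```text
12.95 [0.5523 0.0466 0.1229] [-179.9379   -0.3895  102.5454] [ 12.8  28.6 -26.5 108.9  16.6  46.4  -9.9] F [-0.4517 -0.3572  0.033 ]
[[-0.217  0.976 -0.003]
 [ 0.976  0.217  0.006]
 [ 0.007 -0.001 -1.   ]]
```

View pics/q1.png

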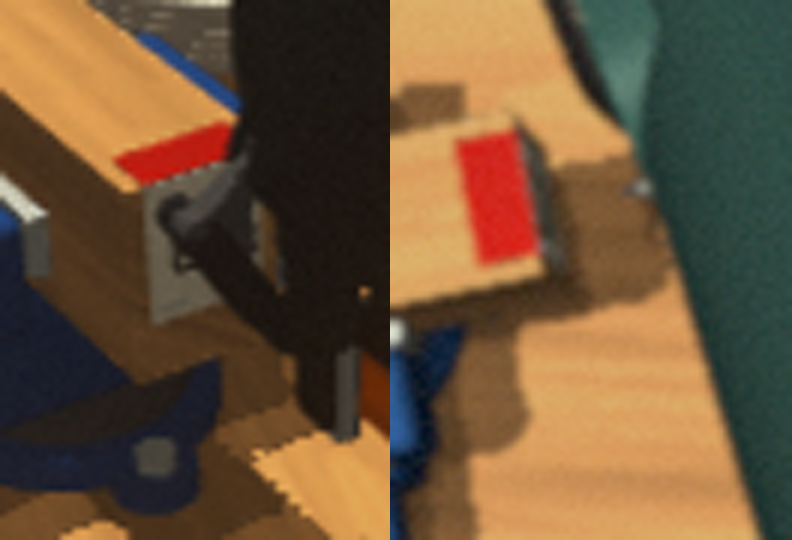

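```bash
python3 - <<'E'
from h import *
S=np.load("s1.npz");T=np.load("t1.npz")
tcp=np.array([.5523,.0466,.1229]);x=np.array([-.217,.976,.007]);z=np.array([-.003,.006,-1.])
for k in(-.02,.0405,.0645,.0715):
    p=tcp-.017*z+k*x
    a=(proj(S,p)-[175,100]+.5)*6-.5;b=(proj(T,p)-[150,150]+.5)*6-.5
    print(k,p,"side crop",a,"top crop",b+[390,0])
for p in([.5325,.144,.142],[.531,.1423,.142]):
    p=np.array(p);print("tag",(proj(S,p)-[175,100])*6,(proj(T,p)-[150,150])*6+[390,0])
E
```

```text
-0.02 [0.556691 0.026978 0.13976 ] side crop [395.00545961 413.25831027] top crop [866.11135206 140.98932378]
0.0405 [0.5435625 0.086026  0.1401835] side crop [291.46107818 323.47781595] top crop [703.25360524 173.05457304]
0.0645 [0.5383545 0.10945   0.1403515] side crop [253.13486767 290.24620959] top crop [638.34597525 185.83431103]
0.0715 [0.5368355 0.116282  0.1404005] side crop [242.22936129 280.790344  ] top crop [619.38200724 189.56814852]
tag [201.53105919 236.50227476] [539.37534149 196.70523623]
tag [198.95539286 239.73936719] [543.89342503 200.88121894]
```

Emit:
send_rows(
  plan=[
    {"x": 0.007, "y": 0.0015, "z": -0.002, "rx": 0, "ry": 0, "rz": 0, "jaw": 1},
    {"x": 0.006, "y": 0, "z": 0, "rx": 0, "ry": 0, "rz": 0, "jaw": 1},
    {"x": 0.004, "y": 0, "z": 0, "rx": 0, "ry": 0, "rz": 0, "jaw": 1},
    {"x": 0.002, "y": 0, "z": 0, "rx": 0, "ry": 0, "rz": 0, "jaw": 1},
    {"x": 0, "y": 0, "z": 0, "rx": 0, "ry": 0, "rz": 0, "jaw": 1},
  ],
)

```text
time: 13.68
ee_pos: [0.5506, 0.0648, 0.1271]
tcp_rot: [179.9, -0.3, 102.5]
wrist_force: [-0.3, 0.1, -1.4]
gripper_width: 0.149
grasp_force: 99.6
```

```bash
cat > ft.py <<'E'
from plant import arm
from h import *
F=[];P=[]
for i in range(6):
    arm.get_image("top");o=arm.get_obs();F.append(o["wrist_force"]);P.append(o["ee_pos"])
F=np.array(F);d=np.array([-.217,.976,0]);print("F.d",(F@d).round(2),"mean",F.mean(0).round(2),"tip",(np.mean(P,0)+.0715*d+[0,0,.017]).round(4))
E
python3 ft.py
```

```text
F.d [ 0.08  0.1  -0.07  0.36  0.23  0.49] mean [-0.03  0.2  -0.76] tip [0.5352 0.1343 0.144 ]
```

Emit:
send_rows(
  plan=[
    {"x": 0.002, "y": 0, "z": 0, "rx": 0, "ry": 0, "rz": 0, "jaw": 1},
    {"x": 0.0015, "y": 0, "z": 0, "rx": 0, "ry": 0, "rz": 0, "jaw": 1},
    {"x": 0.001, "y": 0, "z": 0, "rx": 0, "ry": 0, "rz": 0, "jaw": 1},
    {"x": 0, "y": 0, "z": 0, "rx": 0, "ry": 0, "rz": 0, "jaw": 1},
    {"x": 0, "y": 0, "z": 0, "rx": 0, "ry": 0, "rz": 0, "jaw": 1},
  ],
)

```text
time: 14.6
ee_pos: [0.5498, 0.0691, 0.1271]
tcp_rot: [179.9, -0.3, 102.5]
wrist_force: [0.0, 0.2, -0.7]
gripper_width: 0.149
grasp_force: 99.6
```

```bash
python3 ft.py
```

```text
F.d [ 0.13 -0.46 -0.12  0.7   0.2  -0.72] mean [ 0.06 -0.03 -0.78] tip [0.5342 0.1388 0.144 ]
```

Emit:
send_rows(
  plan=[
    {"x": 0.0005, "y": 0, "z": 0, "rx": 0, "ry": 0, "rz": 0, "jaw": 1},
    {"x": 0.0005, "y": 0, "z": 0, "rx": 0, "ry": 0, "rz": 0, "jaw": 1},
    {"x": 0.0003, "y": 0, "z": 0, "rx": 0, "ry": 0, "rz": 0, "jaw": 1},
    {"x": 0, "y": 0, "z": 0, "rx": 0, "ry": 0, "rz": 0, "jaw": 1},
    {"x": 0, "y": 0, "z": 0, "rx": 0, "ry": 0, "rz": 0, "jaw": 1},
  ],
)

```text
time: 15.52
ee_pos: [0.5494, 0.0704, 0.127]
tcp_rot: [179.9, -0.3, 102.5]
wrist_force: [0.0, -0.7, -1.3]
gripper_width: 0.147
grasp_force: 99.6
```

```bash
python3 ft.py
```

```text
F.d [ 0.28  1.   -0.16  0.54  0.98 -0.54] mean [ 0.11  0.38 -0.7 ] tip [0.5339 0.1401 0.144 ]
```

Emit:
send_rows(
  plan=[
    {"x": 0.0005, "y": 0, "z": 0, "rx": 0, "ry": 0, "rz": 0, "jaw": 1},
    {"x": 0.0005, "y": 0, "z": 0, "rx": 0, "ry": 0, "rz": 0, "jaw": 1},
    {"x": 0.0003, "y": 0, "z": 0, "rx": 0, "ry": 0, "rz": 0, "jaw": 1},
    {"x": 0, "y": 0, "z": 0, "rx": 0, "ry": 0, "rz": 0, "jaw": 1},
    {"x": 0, "y": 0, "z": 0, "rx": 0, "ry": 0, "rz": 0, "jaw": 1},
  ],
)

```text
time: 16.45
ee_pos: [0.5492, 0.0717, 0.1271]
tcp_rot: [179.9, -0.3, 102.5]
wrist_force: [0.1, 0.1, -1.0]
gripper_width: 0.145
grasp_force: 99.6
```

```bash
python3 ft.py
```

```text
F.d [ 0.32  0.42  0.02  0.23 -0.33  0.91] mean [ 0.02  0.27 -0.81] tip [0.5336 0.1414 0.1441]
```

Emit:
send_rows(
  plan=[
    {"x": 0.0005, "y": 0, "z": 0, "rx": 0, "ry": 0, "rz": 0, "jaw": 1},
    {"x": 0.0005, "y": 0, "z": 0, "rx": 0, "ry": 0, "rz": 0, "jaw": 1},
    {"x": 0.0003, "y": 0, "z": 0, "rx": 0, "ry": 0, "rz": 0, "jaw": 1},
    {"x": 0, "y": 0, "z": 0, "rx": 0, "ry": 0, "rz": 0, "jaw": 1},
    {"x": 0, "y": 0, "z": 0, "rx": 0, "ry": 0, "rz": 0, "jaw": 1},
  ],
)

```text
time: 17.38
ee_pos: [0.5489, 0.0729, 0.1271]
tcp_rot: [179.9, -0.3, 102.5]
wrist_force: [0.1, 0.1, -0.9]
gripper_width: 0.146
grasp_force: 99.6
```

```bash
python3 ft.py
```

```text
F.d [ 0.37  0.04 -0.46  0.38 -0.01 -0.31] mean [-0.42 -0.09 -0.97] tip [0.5334 0.1427 0.1441]
```

Emit:
send_rows(
  plan=[
    {"x": 0.0005, "y": 0, "z": 0, "rx": 0, "ry": 0, "rz": 0, "jaw": 1},
    {"x": 0.0005, "y": 0, "z": 0, "rx": 0, "ry": 0, "rz": 0, "jaw": 1},
    {"x": 0.0003, "y": 0, "z": 0, "rx": 0, "ry": 0, "rz": 0, "jaw": 1},
    {"x": 0, "y": 0, "z": 0, "rx": 0, "ry": 0, "rz": 0, "jaw": 1},
    {"x": 0, "y": 0, "z": 0, "rx": 0, "ry": 0, "rz": 0, "jaw": 1},
  ],
)

```text
time: 18.3
ee_pos: [0.5486, 0.0742, 0.1271]
tcp_rot: [179.9, -0.3, 102.5]
wrist_force: [-0.0, -0.3, 0.2]
gripper_width: 0.148
grasp_force: 99.6
```

```bash
python3 ft.py
```

```text
F.d [ 0.15  1.2  -0.43  0.65  0.22 -0.55] mean [-0.21  0.16 -1.03] tip [0.5331 0.144  0.1441]
```

Emit:
send_rows(
  plan=[
    {"x": 0.0005, "y": 0, "z": 0, "rx": 0, "ry": 0, "rz": 0, "jaw": 1},
    {"x": 0.0005, "y": 0, "z": 0, "rx": 0, "ry": 0, "rz": 0, "jaw": 1},
    {"x": 0.0003, "y": 0, "z": 0, "rx": 0, "ry": 0, "rz": 0, "jaw": 1},
    {"x": 0, "y": 0, "z": 0, "rx": 0, "ry": 0, "rz": 0, "jaw": 1},
    {"x": 0, "y": 0, "z": 0, "rx": 0, "ry": 0, "rz": 0, "jaw": 1},
  ],
)

```text
time: 19.23
ee_pos: [0.5483, 0.0755, 0.1271]
tcp_rot: [179.9, -0.3, 102.5]
wrist_force: [-0.0, -0.0, -1.1]
gripper_width: 0.147
grasp_force: 99.6
```

```bash
python3 ft.py
```

```text
F.d [ 0.17  0.36 -0.55  0.21 -0.02  0.08] mean [ 0.1   0.07 -0.15] tip [0.5328 0.1452 0.1441]
```

Emit:
send_rows(
  plan=[
    {"x": 0.0005, "y": 0, "z": 0, "rx": 0, "ry": 0, "rz": 0, "jaw": 1},
    {"x": 0.0005, "y": 0, "z": 0, "rx": 0, "ry": 0, "rz": 0, "jaw": 1},
    {"x": 0.0003, "y": 0, "z": 0, "rx": 0, "ry": 0, "rz": 0, "jaw": 1},
    {"x": 0, "y": 0, "z": 0, "rx": 0, "ry": 0, "rz": 0, "jaw": 1},
    {"x": 0, "y": 0, "z": 0, "rx": 0, "ry": 0, "rz": 0, "jaw": 1},
  ],
)

```text
time: 20.15
ee_pos: [0.5481, 0.0763, 0.1271]
tcp_rot: [179.9, -0.3, 102.5]
wrist_force: [0.6, -3.7, -1.1]
gripper_width: 0.151
grasp_force: 99.6
```

```bash
python3 ft.py; python3 - <<'E'
from plant import arm
from h import *
t=arm.get_image("top");np.savez("t2.npz",**t);o=arm.get_obs()
T=t
d=np.array([-.217,.976,0]);p=o["ee_pos"]+.0715*d+[0,0,.017];print("tip px",proj(T,p),"nose end",proj(T,p-.007*d),"mid cone",proj(T,p-.019*d))
# profile along the pencil axis in top image
g=t["img"].mean(2)
for k in np.arange(-.02,.016,.001):
    u,v=proj(T,p+k*d);print(round(k,3),cv2.getRectSubPix(t["img"],(1,1),(float(u),float(v)))[0,0],end=" ")
E
```

```text
F.d [-3.25 -3.05 -3.14 -3.25 -3.28 -3.68] mean [ 0.71 -3.2  -0.84] tip [0.5326 0.1461 0.1441]
tip px [173.70965085 182.59391347] nose end [176.88835179 181.96449103] mid cone [182.33256973 180.88646796]
-0.02 [48 75 67] -0.019 [46 73 65] -0.018 [45 72 64] -0.017 [46 74 65] -0.016 [46 74 66] -0.015 [45 72 65] -0.014 [45 70 63] -0.013 [44 69 63] -0.012 [43 69 62] -0.011 [43 69 62] -0.01 [43 69 62] -0.009 [43 69 62] -0.008 [42 67 60] -0.007 [41 65 58] -0.006 [39 64 58] -0.005 [38 62 57] -0.004 [37 61 56] -0.003 [35 59 54] -0.002 [36 60 54] -0.001 [38 60 53] 0.0 [37 59 52] 0.001 [35 57 51] 0.002 [40 57 51] 0.003 [56 60 53] 0.004 [78 62 55] 0.005 [110  61  53] 0.006 [142  59  51] 0.007 [167  53  44] 0.008 [191  47  37] 0.009 [202  43  33] 0.01 [210  40  29] 0.011 [213  39  29] 0.012 [214  41  30] 0.013 [214  42  31] 0.014 [214  42  31] 0.015 [213  40  29]
```

Contact felt: a steady 3.2 N, with the tip at (0.533, 0.146, 0.144), on the box centre. Withdrawing.

Emit:
send_rows(
  plan=[
    {"x": -0.005, "y": 0, "z": 0, "rx": 0, "ry": 0, "rz": 0, "jaw": 1},
    {"x": -0.02, "y": 0, "z": 0, "rx": 0, "ry": 0, "rz": 0, "jaw": 1},
    {"x": -0.03, "y": 0, "z": -0.02, "rx": 0, "ry": 0, "rz": 0, "jaw": 1},
    {"x": -0.03, "y": 0, "z": -0.02, "rx": 0, "ry": 0, "rz": 0, "jaw": 1},
    {"x": 0, "y": 0, "z": 0, "rx": 0, "ry": 0, "rz": 0, "jaw": 1},
  ],
)

```text
time: 21.12
ee_pos: [0.5678, -0.0087, 0.168]
tcp_rot: [179.7, -0.3, 102.3]
wrist_force: [-0.5, 0.9, -2.2]
gripper_width: 0.153
grasp_force: 99.6
```

```bash
python3 - <<'E'
from plant import arm
from h import *
o=arm.get_obs();print(o["ee_pos"],o["tcp_rot"])
rows(o["ee_pos"],o["tcp_rot"],[.4345,-.2078,.12],[180,0,88.45],9)
E
```

```text
[ 0.56784435 -0.00869016  0.16801613] [179.69736186  -0.25869449 102.2534598 ]
9 xyz [-0.0205 -0.0171  0.0052] rot [ 0.03 -0.03  1.53]
```

Emit:
send_rows(
  plan=[
    {"x": -0.0205, "y": -0.0171, "z": 0.0052, "rx": 0, "ry": 0, "rz": 1.53, "jaw": 1},
    {"x": -0.0205, "y": -0.0171, "z": 0.0052, "rx": 0, "ry": 0, "rz": 1.53, "jaw": 1},
    {"x": -0.0205, "y": -0.0171, "z": 0.0052, "rx": 0, "ry": 0, "rz": 1.53, "jaw": 1},
    {"x": -0.0205, "y": -0.0171, "z": 0.0052, "rx": 0, "ry": 0, "rz": 1.53, "jaw": 1},
    {"x": -0.0205, "y": -0.0171, "z": 0.0052, "rx": 0, "ry": 0, "rz": 1.53, "jaw": 1},
  ],
)

```text
time: 21.75
ee_pos: [0.4983, -0.1203, 0.1393]
tcp_rot: [179.9, -0.4, 94.9]
wrist_force: [0.4, 0.6, -0.2]
gripper_width: 0.151
grasp_force: 99.6
```

Emit:
send_rows(
  plan=[
    {"x": -0.0205, "y": -0.0171, "z": 0.0052, "rx": 0, "ry": 0, "rz": 1.53, "jaw": 1},
    {"x": -0.0205, "y": -0.0171, "z": 0.0052, "rx": 0, "ry": 0, "rz": 1.53, "jaw": 1},
    {"x": -0.0205, "y": -0.0171, "z": 0.0052, "rx": 0, "ry": 0, "rz": 1.53, "jaw": 1},
    {"x": -0.0205, "y": -0.0171, "z": 0.0052, "rx": 0, "ry": 0, "rz": 1.53, "jaw": 1},
    {"x": 0, "y": 0, "z": 0, "rx": 0, "ry": 0, "rz": 0, "jaw": 1},
  ],
)

```text
time: 22.38
ee_pos: [0.4328, -0.2062, 0.1177]
tcp_rot: [-179.9, -0.4, 88.6]
wrist_force: [0.6, -0.2, 0.0]
gripper_width: 0.146
grasp_force: 99.6
```

```bash
python3 - <<'E'
from plant import arm
from h import *
arm.get_image("top");o=arm.get_obs();print(o["ee_pos"],o["tcp_rot"])
rows(o["ee_pos"],o["tcp_rot"],[.4347,-.2078,.027],[180,0,88.45],4)
E
```

```text
[ 0.43405618 -0.20529272  0.11817572] [179.97475618  -0.39970686  88.71983667]
4 xyz [-0.0007  0.0002  0.0228] rot [ 0.01 -0.1   0.07]
```

Emit:
send_rows(
  plan=[
    {"x": -0.0007, "y": 0.0002, "z": 0.0228, "rx": 0, "ry": -0.1, "rz": 0.07, "jaw": 1},
    {"x": -0.0007, "y": 0.0002, "z": 0.0228, "rx": 0, "ry": -0.1, "rz": 0.07, "jaw": 1},
    {"x": -0.0007, "y": 0.0002, "z": 0.0228, "rx": 0, "ry": -0.1, "rz": 0.07, "jaw": 1},
    {"x": -0.0007, "y": 0.0002, "z": 0.0228, "rx": 0, "ry": -0.1, "rz": 0.07, "jaw": 1},
    {"x": 0, "y": 0, "z": 0, "rx": 0, "ry": 0, "rz": 0, "jaw": 1},
  ],
)

```text
time: 23.05
ee_pos: [0.435, -0.2064, 0.0262]
tcp_rot: [-179.9, -0.1, 88.6]
wrist_force: [-0.8, -0.4, -1.2]
gripper_width: 0.152
grasp_force: 99.6
```

Emit:
send_rows(
  plan=[
    {"x": 0, "y": 0, "z": 0.002, "rx": 0, "ry": 0, "rz": 0, "jaw": 1},
    {"x": 0, "y": 0, "z": 0.002, "rx": 0, "ry": 0, "rz": 0, "jaw": 1},
    {"x": 0, "y": 0, "z": 0.001, "rx": 0, "ry": 0, "rz": 0, "jaw": 1},
    {"x": 0, "y": 0, "z": 0, "rx": 0, "ry": 0, "rz": 0, "jaw": 1},
    {"x": 0, "y": 0, "z": 0, "rx": 0, "ry": 0, "rz": 0, "jaw": 1},
  ],
)

```text
time: 23.68
ee_pos: [0.4351, -0.2088, 0.0225]
tcp_rot: [179.9, 0.1, 88.4]
wrist_force: [0.1, -0.7, -0.3]
gripper_width: 0.149
grasp_force: 99.6
```

Emit:
send_rows(
  plan=[
    {"x": 0, "y": 0, "z": 0.001, "rx": 0, "ry": 0, "rz": 0, "jaw": 1},
    {"x": 0, "y": 0, "z": 0.001, "rx": 0, "ry": 0, "rz": 0, "jaw": 1},
    {"x": 0, "y": 0, "z": 0, "rx": 0, "ry": 0, "rz": 0, "jaw": 1},
    {"x": 0, "y": 0, "z": 0, "rx": 0, "ry": 0, "rz": 0, "jaw": 1},
    {"x": 0, "y": 0, "z": 0, "rx": 0, "ry": 0, "rz": 0, "jaw": 1},
  ],
)

```text
time: 24.3
ee_pos: [0.4351, -0.2087, 0.0203]
tcp_rot: [180.0, 0.1, 88.4]
wrist_force: [0.4, -0.5, -0.7]
gripper_width: 0.149
grasp_force: 99.6
```

Emit:
send_rows(
  plan=[
    {"x": 0, "y": 0, "z": 0.001, "rx": 0, "ry": 0, "rz": 0, "jaw": 1},
    {"x": 0, "y": 0, "z": 0, "rx": 0, "ry": 0, "rz": 0, "jaw": 1},
    {"x": 0, "y": 0, "z": 0, "rx": 0, "ry": 0, "rz": 0, "jaw": 0.9},
    {"x": 0, "y": 0, "z": 0, "rx": 0, "ry": 0, "rz": 0, "jaw": 0.7},
    {"x": 0, "y": 0, "z": 0, "rx": 0, "ry": 0, "rz": 0, "jaw": 0.5},
  ],
)

```text
time: 24.92
ee_pos: [0.4351, -0.2088, 0.0193]
tcp_rot: [179.9, 0.1, 88.4]
wrist_force: [-0.4, -0.2, -0.6]
gripper_width: 0.493
grasp_force: 0.0
```

Emit:
send_rows(
  plan=[
    {"x": 0, "y": 0, "z": 0, "rx": 0, "ry": 0, "rz": 0, "jaw": 0.5},
    {"x": 0, "y": 0, "z": -0.02, "rx": 0, "ry": 0, "rz": 0, "jaw": 0.5},
    {"x": 0, "y": 0, "z": -0.04, "rx": 0, "ry": 0, "rz": 0, "jaw": 0.5},
    {"x": 0, "y": 0, "z": -0.05, "rx": 0, "ry": 0, "rz": 0, "jaw": 0.5},
    {"x": 0, "y": 0, "z": -0.06, "rx": 0, "ry": 0, "rz": 0, "jaw": 0.5},
  ],
)

```text
time: 25.55
ee_pos: [0.4342, -0.2082, 0.1902]
tcp_rot: [-179.9, 0.0, 88.4]
wrist_force: [0.8, -1.2, 1.1]
gripper_width: 0.496
grasp_force: 0.0
```

Emit:
send_rows(
  plan=[
    {"x": -0.04, "y": -0.02, "z": -0.02, "rx": 0, "ry": 0, "rz": 0, "jaw": 0.5},
    {"x": -0.04, "y": -0.02, "z": 0, "rx": 0, "ry": 0, "rz": 0, "jaw": 0.5},
    {"x": -0.05, "y": -0.02, "z": 0, "rx": 0, "ry": 0, "rz": 0, "jaw": 0.5},
    {"x": -0.05, "y": -0.02, "z": 0, "rx": 0, "ry": 0, "rz": 0, "jaw": 0.5},
    {"x": -0.05, "y": -0.02, "z": 0, "rx": 0, "ry": 0, "rz": 0, "jaw": 0.5},
  ],
)

```text
time: 26.18
ee_pos: [0.3278, -0.4371, 0.2096]
tcp_rot: [179.9, 0.1, 88.4]
wrist_force: [0.5, -0.0, -0.7]
gripper_width: 0.504
grasp_force: 0.0
```

```bash
python3 - <<'E'
from plant import arm
from h import *
s=arm.get_image("side");t=arm.get_image("top")
c=lambda im,x,y,w,h,k:cv2.resize(im[y:y+h,x:x+w,::-1],None,fx=k,fy=k,interpolation=cv2.INTER_CUBIC)
cv2.imwrite("pics/end.png",np.hstack([c(s["img"],185,264,98,120,4),c(t["img"],290,150,100,120,4)]))
d=np.array([.027,1,0]);m=np.array([.4343,-.2280,.036])
for k in(-.084,.084,.091):print(k,(proj(s,m+k*d)-[185,264])*4,(proj(t,m+k*d)-[290,150])*4+[392,0])
E
```

```text
-0.084 [253.16990136 501.6867346 ] [711.26919955 336.73269384]
0.084 [104.83386567 110.51349158] [433.19508973 324.20835142]
0.091 [99.85855995 97.39323755] [421.58758951 323.68555443]
```

View pics/end.png

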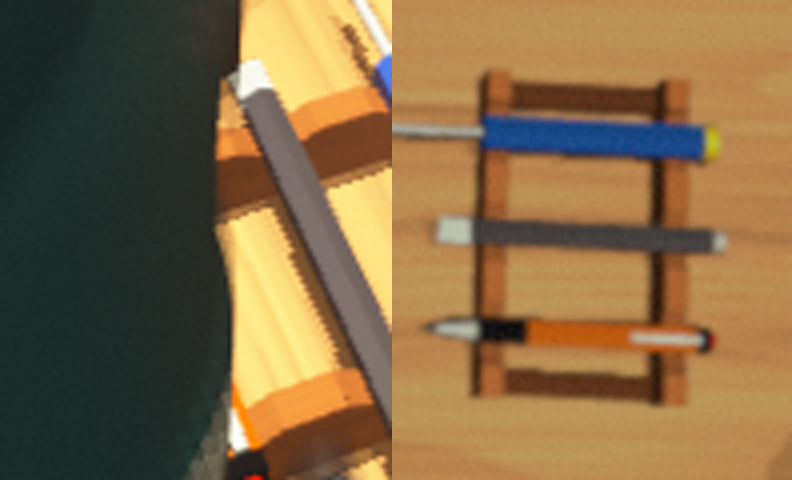

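The pencil lies in its notch with the dark point out (425,327) and the button home (713,340). The chisel and driver are undisturbed, so I'm handing in.

```bash
python3 -c "
from plant import arm
print(arm.close_job())"
```

```text
the job is handed in; nothing more can be done
None
```

The job is handed in at about 26 s: the button was pressed home (hard stop, 19 N), the point touched the tag at about 3.2 N (on the box centre by calculation; the side view was blocked), and the pencil is back in its notch with the point out, the chisel and screwdriver still in the rest.

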